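# Start the warming plate under the mug

### The job

Start the warming plate that the mug is standing on: first press the raised end of the rocker switch fully down to switch it on, then press the square key fully in so that it stays in, and last press the long bar key fully in and let it come up again. Keep to that order, leave the round key alone, and do not shift the mug or the other things standing round the plate; nothing needs to be gripped or lifted.

Things in the scene. Friction and masses are not known exactly. Their poses are not given: they have to be found in the camera images.
- warmer: Warming plate, a flat aluminium appliance fixed to the worktop, 240 (x) x 250 (y) mm. Origin: centre of its underside; x points from the front (robot side) to the back. Black top 40 mm high on the rear. Control strip 30 mm high in front: four seats on x = -83 mm at y = -87, -29, 29, 87 mm hold rocker, square, bar and round key in an order that varies; their sides are parallel to the plate's.
- rocker_press (a point): Point to press on the white rocker switch: middle of its near (robot-side) face, 16 mm from the pivot line; it moves down 5 mm from off to on. Rocker 54 (x) x 26 (y) mm, two faces in a shallow V at the pivot line, which runs along the plate's y, 43 mm above the worktop. Off: near face slopes up 0.30 rad, its end 51 mm high, far face level. On: near face level, far face up.
- rocker (a joint): Rocker switch, 0 rad = off (near end up), 0.30 = fully on (near end down, at its stop). It stays where it is left; about 2 to 4 N on the near face moves it.
- square_key_top (a point): Centre of the top of the square key, 28 x 28 mm, 43 mm above the worktop when out. All white; dark seat plate 33 mm above the worktop. Pressed straight down 5 mm to its stop. It stays in once pressed.
- square_key (a joint): How far the square key is in: 0 = out, 0.005 m = fully in. It stays where it is left; about 3 N moves it.
- bar_key_top (a point): Centre of the top of the long bar key, 48 (x) x 14 (y) mm, its length front to back, 43 mm above the worktop when out. All white; dark seat plate 33 mm above the worktop. Pressed straight down 5 mm to its stop. A spring brings it up again.
- bar_key (a joint): How far the bar key is in: 0 = out, 0.005 m = fully in; sprung, 2 N at the start, 4 N fully in.
- round_key_top (a point): Centre of the top of the round key, 28 mm across, 43 mm above the worktop when out. Not to be pressed. All white; dark seat plate 33 mm above the worktop. Pressed straight down 5 mm to its stop. A spring brings it up again.
- round_key (a joint): How far the round key is in: 0 = out, 0.005 m = fully in.
- mug: White mug with grey spots, 82 mm across, 91 mm high, handle along its -y (reaches 73 mm from the middle), standing loose on the glass top behind the controls. Origin at the centre of its underside.
- coffee_jar: Glass coffee jar, 64 mm across, 100 mm high, loose on the worktop left of the plate. Origin at the centre of its underside.
- pepper_jar: Spice jar with a red lid, 45 mm across, 108 mm high, loose on the worktop left of the plate. Origin at the centre of its underside.
- teaspoon: Steel teaspoon, 132 x 26 x 9 mm, lying loose on the worktop in front of the plate. Origin at the centre of its underside, length along its x.

How it is judged:
By the outcome, as a careful person would: the job done as asked, in the order asked, and still so for the second after the job is handed in, with the robot touching nothing.
It also fails if it takes over 40 s, if anything falls off the work surface, if the arm or the gripper's body presses on something with over 40 N, if the wrist force passes 120 N, or if a joint passes its speed limit or range.

### The arm

A 7-joint arm with a two-finger parallel gripper is mounted at the origin on a cart in front of the work surface, level with it; the furniture and walls round the work are solid. World frame = base frame: x ahead of the robot, y to its left, z up, the work surface at z = 0. Lengths are in mm, angles in rad, forces in N, time in s.
With the tool pointing down it reaches from about 350 to 900 mm from the base axis. Payload 19.9 kg.
Tool frame: the origin (TCP) lies midway between the tips of the shut fingers; the grasp point (between the pads) lies 19 mm behind it; z points along the fingers, y is the line along which they close (so a half turn about z gives the same grasp; the last joint's range is limited). The gripper opens to 85 mm and grips with 20 to 120 N. Pads are 22 mm wide; open, the fingers measure 114 mm over their backs; the gripper's body (76 mm by 85 mm) begins 54 mm behind the grasp point. The pads swing forward as they close: fully open they stand 13 mm farther back than shut.
Start: joints at [1.25, 0.417, -0.01, 1.614, 0.005, 1.111, -0.053], TCP at [171.997, -600.848, 231.26] pointing down, gripper open.
Joint ranges: [-2.81, 2.81], [-0.39, 2.02], [-1.27, 1.25], [0.06, 2.57], [-1.19, 4.33], [0.19, 2], [-2.82, 2.82]. Speed limits (rad/s): [1.89, 1.89, 2.39, 2.39, 3.01, 3.01, 3.01].

### API

Orientations are given as a unit quaternion [w, x, y, z].
In Python, from station import robot, vision gives the robot as it stands.
- The arm moves only by the tool apply_moves, never from a script. Its argument "plan" is a list of rows, each an object with "translation": the shift along the tool's x, y, z in cm, a list of three; "yaw": the turn about the tool's z in rad. In form: [{"translation": [dx, dy, dz], "yaw": yaw}, ...]. A call has 1 to 20 rows; each row is the pose to reach, as a shift and turn from the pose commanded when the call began, along the tool's axes at that moment; what a row does not reach only later rows make up. A row lasts 1/8 s, in which the tool goes at most 62.5 mm and 10.7 degrees, less where a joint would pass 70% of its speed; a pose out of reach is approached as far as the arm can. A call with a gripper value outside its range is refused whole. "fingers" is the finger opening in cm, from 0 to 8.54, set as the call begins (left out, the last holds). The fingers move at their own pace and stop on an object; "grip_force" is the grip in N (left out, the last holds). Time passes only in rows, so rows that repeat a pose let the fingers close. It gives the time, the measured TCP pose, the force, the opening and the grip force at its end, in the units of the state.
- robot.get_obs(): the state, without advancing time (a new reading comes with each control period).
- vision.camera(name): name is "side" or "top"; returns (picture, depth): 400x640x3 uint8, red, green, blue; 400x640 float32, mm along the optical axis (not along the pixel's ray), 0 where there is no reading.
- vision.calibration(name): a dict with "camera_matrix" (3x3 intrinsics, pixels), "world_from_camera" (4x4, takes a point from camera to world coordinates). Camera axes: x right, y down, z forward; pixel columns grow to the right and rows downward; lengths in mm; the calibration is good to about 2 mm. A picture is of the moment at which its call begins. calibration takes no time and is no camera call.
- robot.job_done(): hands the job in; it is judged then, once.
The state is a dict: "time": time; "joint_pos": joint angles; "joint_vel": joint speeds; "joint_efforts": joint torques, N m; "ee_pos": TCP position; "ee_rot": TCP orientation; "contact_force": force on the tool from outside, world axes, zero at the start; "moment": the same for the moment, N m; "grip_width": opening from 0.0 (shut) to 1.0 (fully open); "grasp_force": force on a finger pad.
Only numpy, scipy, OpenCV 4.12 (cv2) and the standard library are available. Lean on these libraries where they do the work, as an engineer would, in place of code of your own. Each camera call takes 0.05 s, during which the arm holds its last target. There are 200 camera calls.

## Working session

There is one attempt and no reset: what is moved stays moved. The work goes in short steps, Python scripts to look and compute and a tool call to move; the robot and the scene stay as the last step left them, time stands still between calls to the robot, and variables do not carry over. Pictures are saved under pics/ and viewed, at most 10 in all, crops included, and the job is handed in when it is done.

Besides the shell and the picture viewer there is one more tool, called after ">>>" as a command line: name --argument value ..., lists and objects as JSON in quotes. apply_moves: Moves the arm, as the interface text tells. Its arguments: {"type":"object","properties":{"plan":{"type":"array","items":{"type":"object","properties":{"translation":{"type":"array","items":{"type":"number"}},"yaw":{"type":"number"}}}},"fingers":{"type":"number"},"grip_force":{"type":"number"}},"required":["plan"]}

```bash
mkdir -p pics
python3 - <<'E'
from station import robot, vision
import cv2,numpy as np
for n in("top","side"):
    p,d=vision.camera(n); c=vision.calibration(n)
    np.savez(f"{n}.npz",p=p,d=d,K=c["camera_matrix"],T=c["world_from_camera"])
    cv2.imwrite(f"pics/{n}0.png",p[:,:,::-1]); print(n,np.round(c["camera_matrix"],1).tolist(),np.round(c["world_from_camera"],3).tolist())
print(robot.get_obs())
E
```

```text
top [[418.5, 0.0, 322.0], [0.0, 418.5, 205.9], [0.0, 0.0, 1.0]] [[0.004, -0.985, 0.172, 452.786], [-1.0, -0.005, -0.004, 238.418], [0.005, -0.172, -0.985, 915.087], [0.0, 0.0, 0.0, 1.0]]
side [[473.0, 0.0, 321.0], [0.0, 473.0, 197.5], [0.0, 0.0, 1.0]] [[0.941, -0.21, 0.265, 373.302], [-0.338, -0.558, 0.758, -461.867], [-0.012, -0.803, -0.596, 611.987], [0.0, 0.0, 0.0, 1.0]]
{'time': 0.1, 'joint_pos': array([ 1.25046717,  0.41792985, -0.01029962,  1.61411207,  0.00474015,
        1.11069534, -0.05298931]), 'joint_vel': array([-1.54307374e-03, -3.70266613e-04,  9.39823770e-07, -4.61715821e-05,
       -5.39453696e-04, -1.30299046e-03, -1.63807307e-03]), 'joint_efforts': array([ 2.56521947e-03, -8.65822077e+01,  6.80420492e-01, -4.35640848e+01,
        1.92933949e-02,  4.87074270e-03, -1.27161888e-04]), 'ee_pos': array([ 171.91175919, -600.56761726,  230.71393943]), 'ee_rot': array([-5.43779987e-04,  9.90295039e-01,  1.38979928e-01, -1.38854659e-04]), 'contact_force': array([ 0.45548697,  0.22450281, -0.02783657]), 'moment': array([ 0.00088959, -0.00619924,  0.04667569]), 'grasp_force': 0.0, 'grip_width': 1.0021969532255142}
```

View pics/top0.png

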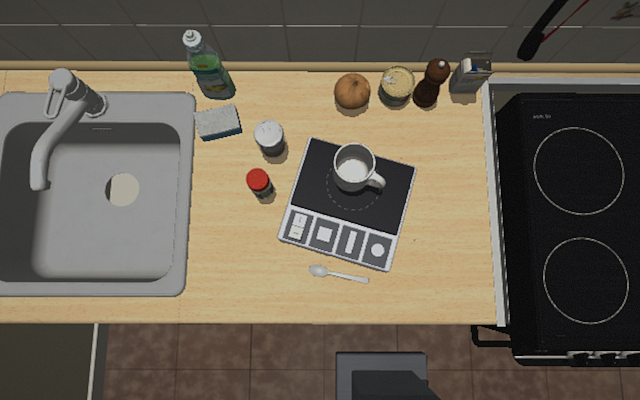

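View pics/side0.png

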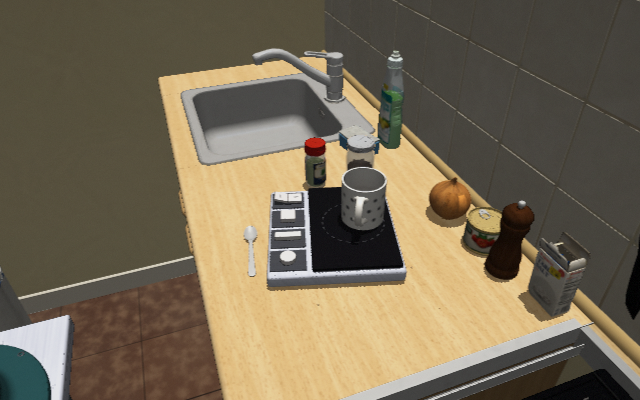

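The top view shows, from left to right, the rocker (298,227), square (324,235), bar (350,242) and round key (378,250). The spoon lies in front at (340,273). The side view shows the same order from far to near.

Run:
```python
import cv2,numpy as np
def ray(z,uv,h):
    K,T=z["K"],z["T"]; d=T[:3,:3]@np.linalg.solve(K,np.r_[uv,1]); o=T[:3,3]
    return o+d*(h-o[2])/d[2]
for n,boxs in (("top",(282,205,395,268)),("side",(268,188,310,272))):
    z=np.load(n+".npz"); p=z["p"]; u0,v0,u1,v1=boxs
    hsv=cv2.cvtColor(p,cv2.COLOR_RGB2HSV); c=p[v0:v1,u0:u1]
    g=c.min(2); m=(g>170).astype(np.uint8)
    k,l,s,ce=cv2.connectedComponentsWithStats(m,connectivity=4)
    for i in range(1,k):
        if s[i,4]>15:
            uv=ce[i]+[u0,v0]; uu=uv.round().astype(int)
            ys,xs=np.where(l==i); pts=np.c_[xs+u0,ys+v0]
            R=cv2.minAreaRect(pts.astype(np.float32))
            K,T=z["K"],z["T"]; dd=z["d"][pts[:,1],pts[:,0]]
            P=(np.linalg.solve(K,np.c_[pts,np.ones(len(pts))].T)*dd).T@T[:3,:3].T+T[:3,3]
            print(n,uv.round(1),s[i,4],"z43:",ray(z,uv,43).round(1),"depth med:",np.median(P[dd>0],0).round(1))
    cv2.imwrite(f"pics/{n}1.png",cv2.resize(c[:,:,::-1],None,fx=6,fy=6,interpolation=cv2.INTER_NEAREST))
# black glass top rect
z=np.load("top.npz");p=z["p"]
m=(p.max(2)<45).astype(np.uint8); m[:,:270]=0;m[:,425:]=0;m[:130]=0;m[275:]=0
k,l,s,ce=cv2.connectedComponentsWithStats(m); i=1+s[1:,4].argmax()
ys,xs=np.where(l==i); W=np.array([ray(z,np.r_[x,y],40)[:2] for x,y in zip(xs,ys)],np.float32)
print(cv2.minAreaRect(W))
```

```text
top [339.3 231.3] 892 z43: [551.4 198.6  43. ] depth med: [556.  200.6  29.1]
top [297.6 225.6] 248 z43: [562.9 286.   43. ] depth med: [563.6 285.6  40.3]
top [323.9 233.6] 154 z43: [546.3 230.7  43. ] depth med: [545.8 230.5  41.7]
top [350.4 241.6] 122 z43: [529.7 175.4  43. ] depth med: [529.1 176.   42.3]
top [377.4 249.6] 118 z43: [513.4 119.5  43. ] depth med: [512.7 120.   42.1]
side [294.9 226.3] 841 z43: [549.9 193.6  43. ] depth med: [556.2 205.5  32.1]
side [287.4 213.1] 151 z43: [547.9 236.5  43. ] depth med: [547.8 235.4  43.8]
side [287.5 233.6] 125 z43: [531.  178.5  43. ] depth med: [530.1 177.3  44. ]
((650.2958374023438, 169.5229034423828), (232.24771118164062, 153.6455078125), 73.51020050048828)
```

View pics/top1.png

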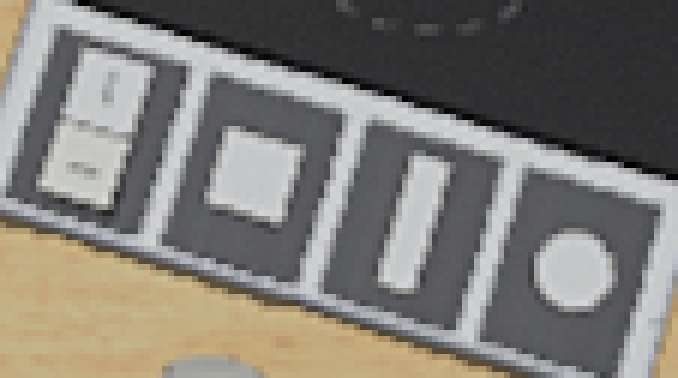

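```bash
cat > h.py <<'E'
import numpy as np
from scipy.spatial.transform import Rotation as R
from station import robot
def go(*targets):
    o=robot.get_obs(); p=np.array(o["ee_pos"]); r=R.from_quat(np.roll(o["ee_rot"],-1)); M=r.as_matrix()
    print("t",o["time"],"pos",p.round(1),"xaxis",M[:,0].round(3),"z",M[:,2].round(3),"F",np.round(o["contact_force"],1),"w",round(o["grip_width"],2))
    px=np.array([.9585,-.285,0]); print("yaw needed",round(np.arctan2(px@M[:,1],px@M[:,0]),3))
    for t in targets: print(t,"->cm",(M.T@(np.array(t)-p)/10).round(2))
E
python3 - <<'E'
import numpy as np
for n in("top","side"):
    z=np.load(n+".npz");d=z["d"];v,u=np.mgrid[:400,:640]
    P=(np.linalg.solve(z["K"],np.stack([u.ravel(),v.ravel(),np.ones(u.size)]))*d.ravel()).T@z["T"][:3,:3].T+z["T"][:3,3]
    s=(d.ravel()>0)&(P[:,2]>122)&(P[:,2]<140)&(abs(P[:,0]-640)<110)&(abs(P[:,1]-180)<90)
    Q=P[s]; print(n,s.sum(),Q.min(0).round(),Q.max(0).round(),np.median(Q,0).round())
    c=(Q[:,:2].min(0)+Q[:,:2].max(0))/2; print("plate-x offset from key row",((c-[547,233])@[.9585,-.285]).round(1))
from h import go
go((480,-250,240),(548,294,240),(548,294,100))
E
```

```text
top 301 [638. 128. 122.] [718. 214. 133.] [679. 173. 129.]
plate-x offset from key row 143.1
side 505 [636. 124. 122.] [718. 217. 133.] [675. 170. 128.]
plate-x offset from key row 142.4
t 0.1 pos [ 171.9 -600.6  230.7] xaxis [ 0.961  0.275 -0.   ] z [-0.     0.001 -1.   ] F [ 0.5  0.2 -0. ] w 1.0
yaw needed 0.568
(480, -250, 240) ->cm [ 39.27 -25.22  -0.91]
(548, 294, 240) ->cm [ 60.78 -75.65  -0.85]
(548, 294, 100) ->cm [ 60.78 -75.63  13.15]
```

>>> apply_moves --plan '[{"translation": [39.3, -25.2, -1], "yaw": 0.1}, {"translation": [39.3, -25.2, -1], "yaw": 0.2}, {"translation": [39.3, -25.2, -1], "yaw": 0.3}, {"translation": [39.3, -25.2, -1], "yaw": 0.4}, {"translation": [39.3, -25.2, -1], "yaw": 0.5}, {"translation": [39.3, -25.2, -1], "yaw": 0.57}, {"translation": [39.3, -25.2, -1], "yaw": 0.57}, {"translation": [39.3, -25.2, -1], "yaw": 0.57}, {"translation": [60.8, -75.6, -1], "yaw": 0.57}, {"translation": [60.8, -75.6, -1], "yaw": 0.57}, {"translation": [60.8, -75.6, -1], "yaw": 0.57}, {"translation": [60.8, -75.6, -1], "yaw": 0.57}, {"translation": [60.8, -75.6, -1], "yaw": 0.57}, {"translation": [60.8, -75.6, -1], "yaw": 0.57}, {"translation": [60.8, -75.6, -1], "yaw": 0.57}, {"translation": [60.8, -75.6, -1], "yaw": 0.57}, {"translation": [60.8, -75.6, -1], "yaw": 0.57}, {"translation": [60.8, -75.6, -1], "yaw": 0.57}, {"translation": [60.8, -75.6, -1], "yaw": 0.57}, {"translation": [60.8, -75.6, -1], "yaw": 0.57}]' --fingers 0

```text
time: 2.6
ee_pos: [548.8, 291.9, 241.3]
ee_rot: [0.0, 0.989, -0.146, 0.0]
contact_force: [0.0, -0.1, -0.4]
grip_width: -0.002
grasp_force: 0.0
```

```bash
python3 -c "
from h import go
go((547,294,240),(547,294,75),(547,294,60))"
```

```text
t 2.6 pos [548.8 291.9 241.3] xaxis [ 0.957 -0.289  0.   ] z [ 0.    -0.001 -1.   ] F [ 0.  -0.1 -0.4] w -0.0
yaw needed -0.004
(547, 294, 240) ->cm [-0.23 -0.15  0.13]
(547, 294, 75) ->cm [-0.23 -0.16 16.63]
(547, 294, 60) ->cm [-0.24 -0.16 18.13]
```

>>> apply_moves --plan '[{"translation": [-0.2, -0.15, 5], "yaw": 0}, {"translation": [-0.2, -0.15, 10], "yaw": 0}, {"translation": [-0.2, -0.15, 14], "yaw": 0}, {"translation": [-0.2, -0.15, 17], "yaw": 0}, {"translation": [-0.2, -0.15, 18], "yaw": 0}, {"translation": [-0.2, -0.15, 18], "yaw": 0}, {"translation": [-0.2, -0.15, 18], "yaw": 0}]'

```text
time: 3.48
ee_pos: [547.7, 295.5, 62.8]
ee_rot: [-0.001, 0.989, -0.145, 0.001]
contact_force: [0.6, 0.0, 0.1]
grip_width: -0.001
grasp_force: 0.0
```

Run:
```python
from station import vision
from h import go
import cv2,numpy as np
go((547,294,43))
a=vision.camera("top")[0][170:290,240:400]; b=vision.camera("side")[0][150:290,230:390]
f=lambda i:cv2.resize(i[:,:,::-1],(640,480) if 0 else (400,400*i.shape[0]//i.shape[1]),interpolation=cv2.INTER_CUBIC)
A,B=f(a),f(b); h=max(len(A),len(B)); A=cv2.copyMakeBorder(A,0,h-len(A),0,0,0);B=cv2.copyMakeBorder(B,0,h-len(B),0,0,0)
cv2.imwrite("pics/c1.png",np.hstack([A,B]))
```

```text
t 3.475 pos [547.7 295.5  62.8] xaxis [ 0.958 -0.287  0.001] z [ 0.002  0.001 -1.   ] F [0.6 0.  0.1] w -0.0
yaw needed -0.003
(547, 294, 43) ->cm [-0.03  0.17  1.98]
```

View pics/c1.png

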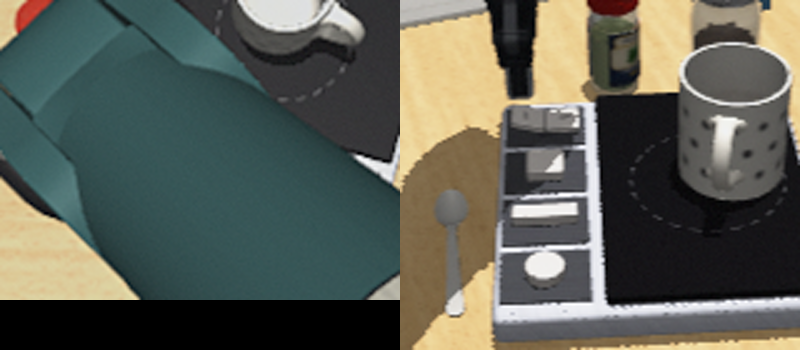

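The side crop shows the shut fingertip just above the near rocker face. Its end is at about pixel (277,188) in the full picture, and the rocker's near face is at about (281,198). I'll check this against the projection.

Run:
```python
import numpy as np
z=np.load("side.npz");T=np.linalg.inv(z["T"])
def pr(P): c=z["K"]@(T@np.r_[P,1])[:3]; return (c[:2]/c[2]).round(1)
for n,P in dict(tcp=(547.7,295.5,62.8),rockpress=(548.4,293.6,47),rockcentre=(563.7,289,43),square=(547,233,43),bar=(530,177,43),roundk=(513.5,121.5,43)).items():
    q=pr(P); print(n,q,((q-[230,150])*2.5+[400,0]).round())
```

```text
tcp [278.4 188.3] [521.  96.]
rockpress [279.5 195.1] [524. 113.]
rockcentre [287.5 196.3] [544. 116.]
square [287.4 214.3] [544. 161.]
bar [287.2 234.3] [543. 211.]
roundk [287.1 256.3] [543. 266.]
```

>>> apply_moves --plan '[{"translation": [0, 0.1, 0.5], "yaw": 0}, {"translation": [0, 0.1, 1.0], "yaw": 0}, {"translation": [0, 0.1, 1.3], "yaw": 0}, {"translation": [0, 0.1, 1.6], "yaw": 0}, {"translation": [0, 0.1, 1.8], "yaw": 0}, {"translation": [0, 0.1, 2.0], "yaw": 0}, {"translation": [0, 0.1, 2.0], "yaw": 0}, {"translation": [0, 0.1, 2.0], "yaw": 0}]'

```text
time: 4.58
ee_pos: [546.8, 294.3, 41.3]
ee_rot: [-0.0, 0.989, -0.145, 0.0]
contact_force: [-0.5, 0.4, 0.6]
grip_width: -0.003
grasp_force: 0.0
```

>>> apply_moves --plan '[{"translation": [0, 0, 0.1], "yaw": 0}, {"translation": [0, 0, 0.2], "yaw": 0}, {"translation": [0, 0, 0.2], "yaw": 0}]'

```text
time: 4.95
ee_pos: [546.9, 294.4, 39.9]
ee_rot: [-0.0, 0.989, -0.145, 0.0]
contact_force: [-3.3, -1.4, 11.3]
grip_width: -0.002
grasp_force: 5.9
```

Run:
```python
from station import vision
from h import go
import cv2,numpy as np
go((547,294,43))
b=vision.camera("side")[0][170:250,255:355]
cv2.imwrite("pics/c2.png",cv2.resize(b[:,:,::-1],None,fx=7,fy=7,interpolation=cv2.INTER_CUBIC))
```

```text
t 4.95 pos [546.9 294.4  39.9] xaxis [ 0.958 -0.287  0.   ] z [ 0. -0. -1.] F [-3.3 -1.4 11.3] w -0.0
yaw needed -0.002
(547, 294, 43) ->cm [ 0.02  0.03 -0.31]
```

View pics/c2.png

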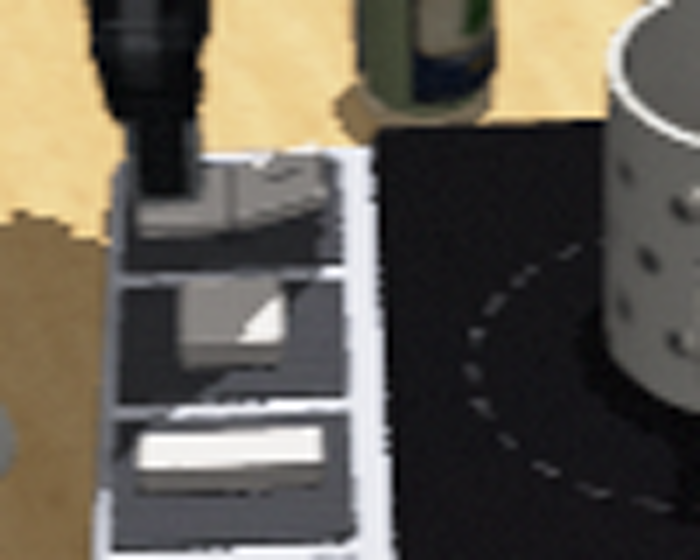

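The crop shows the near rocker face level under the finger and the far face raised, so the rocker is on. Contact is 11 N against the stop. I'll give it a slight extra press, then rise and move over the square key.

>>> apply_moves --plan '[{"translation": [0, 0, 0.08], "yaw": 0}, {"translation": [0, 0, 0.08], "yaw": 0}, {"translation": [0, 0, -1.0], "yaw": 0}, {"translation": [0, 0, -2.5], "yaw": 0}, {"translation": [0, 0, -2.5], "yaw": 0}, {"translation": [0.9, 3, -2.5], "yaw": 0}, {"translation": [1.75, 5.9, -2.5], "yaw": 0}, {"translation": [1.75, 5.9, -2.5], "yaw": 0}, {"translation": [1.75, 5.9, -2.2], "yaw": 0}, {"translation": [1.75, 5.9, -2.2], "yaw": 0}]'

```text
time: 6.25
ee_pos: [546.2, 233.7, 60.9]
ee_rot: [-0.0, 0.989, -0.145, -0.0]
contact_force: [-0.2, -0.5, -0.5]
grip_width: 0.001
grasp_force: 0.0
```

Run:
```python
from station import vision
from h import go
import cv2,numpy as np
go((547,233,43),(547,233,35.5))
b=vision.camera("side")[0][170:250,255:355]
cv2.imwrite("pics/c3.png",cv2.resize(b[:,:,::-1],None,fx=7,fy=7,interpolation=cv2.INTER_CUBIC))
```

```text
t 6.25 pos [546.2 233.7  60.9] xaxis [ 0.958 -0.286 -0.001] z [-0.001  0.    -1.   ] F [-0.2 -0.5 -0.5] w 0.0
yaw needed -0.001
(547, 233, 43) ->cm [0.1  0.04 1.79]
(547, 233, 35.5) ->cm [0.1  0.04 2.54]
```

View pics/c3.png

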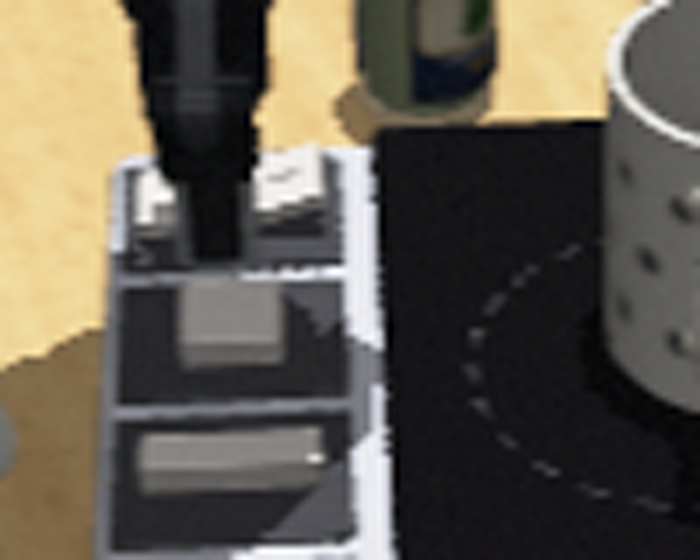

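The finger stands over the square key at (232,310 in the crop), with the near rocker face down and the far face up. Now I'll press the square key.

>>> apply_moves --plan '[{"translation": [0.15, 0.04, 0.8], "yaw": 0}, {"translation": [0.15, 0.04, 1.4], "yaw": 0}, {"translation": [0.15, 0.04, 1.8], "yaw": 0}, {"translation": [0.15, 0.04, 2.1], "yaw": 0}, {"translation": [0.15, 0.04, 2.4], "yaw": 0}, {"translation": [0.15, 0.04, 2.55], "yaw": 0}, {"translation": [0.15, 0.04, 2.55], "yaw": 0}, {"translation": [0.15, 0.04, 2.55], "yaw": 0}]'

```text
time: 7.3
ee_pos: [547.9, 232.2, 37.7]
ee_rot: [0.0, 0.989, -0.145, 0.0]
contact_force: [-16.1, -8.0, 39.9]
grip_width: -0.005
grasp_force: 19.9
```

>>> apply_moves --plan '[{"translation": [0, 0, -0.5], "yaw": 0}, {"translation": [0, 0, -1.5], "yaw": 0}, {"translation": [0, 0, -2.5], "yaw": 0}, {"translation": [0.9, 3, -2.5], "yaw": 0}, {"translation": [1.7, 5.9, -2.5], "yaw": 0}, {"translation": [1.7, 5.9, -2.5], "yaw": 0}, {"translation": [1.7, 5.9, -2.5], "yaw": 0}]'

```text
time: 8.18
ee_pos: [547.4, 171.2, 61.2]
ee_rot: [-0.0, 0.989, -0.145, 0.0]
contact_force: [-0.2, -0.0, 1.1]
grip_width: -0.001
grasp_force: 0.0
```

Run:
```python
from station import vision
from h import go
import cv2,numpy as np
go((530,177,43),(530,177,38))
p,d=vision.camera("side"); z=np.load("side.npz")
b=p[170:250,255:355]
cv2.imwrite("pics/c4.png",cv2.resize(b[:,:,::-1],None,fx=7,fy=7,interpolation=cv2.INTER_CUBIC))
v,u=np.mgrid[:400,:640]
def world(d): return ((np.linalg.solve(z["K"],np.stack([u.ravel(),v.ravel(),np.ones(u.size)]))*d.ravel()).T@z["T"][:3,:3].T+z["T"][:3,3])
ex=np.array([.9585,-.285]);ey=np.array([.285,.9585])
for nm,D in (("before",z["d"]),("now",d)):
    P=world(D); q=P[:,:2]-[563.7,289]; a,b=q@ex,q@ey
    for x in range(-24,28,6):
        s=(abs(a-x)<3)&(abs(b)<10)&(P[:,2]>20); print(nm,"rocker x",x,s.sum(),np.median(P[s,2]).round(1) if s.any() else None)
    q=P[:,:2]-[547,233]; s=(abs(q@ex)<10)&(abs(q@ey)<9); print(nm,"square z",np.median(P[s,2]).round(1))
    q=P[:,:2]-[601,107]; s=(abs(q@ex)<15)&(abs(q@ey)<15); print(nm,"glass z",np.median(P[s,2]).round(1))
```

```text
t 8.175 pos [547.4 171.2  61.2] xaxis [ 0.958 -0.287  0.   ] z [ 0.     0.001 -1.   ] F [-0.2 -0.   1.1] w -0.0
yaw needed -0.002
(530, 177, 43) ->cm [-1.83 -0.06  1.82]
(530, 177, 38) ->cm [-1.83 -0.06  2.32]
before rocker x -24 24 47.1
before rocker x -18 25 45.8
before rocker x -12 22 44.0
before rocker x -6 19 42.1
before rocker x 0 16 39.2
before rocker x 6 16 41.3
before rocker x 12 16 41.3
before rocker x 18 18 42.0
before rocker x 24 19 42.0
before square z 44.1
before glass z 40.9
now rocker x -24 18 41.4
now rocker x -18 16 41.6
now rocker x -12 17 41.3
now rocker x -6 0 None
now rocker x 0 0 None
now rocker x 6 0 None
now rocker x 12 0 None
now rocker x 18 0 None
now rocker x 24 0 None
now square z 38.8
now glass z 41.1
```

View pics/c4.png

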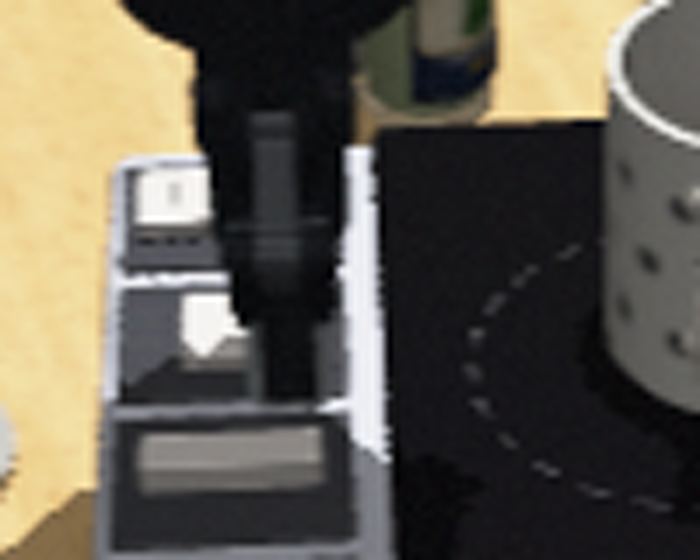

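Depth confirms the rocker's near face is level along its length, so it is fully on. The square key is about 5 mm lower than before, so it is fully in. Next is the bar key.

>>> apply_moves --plan '[{"translation": [-1.8, -0.05, 0], "yaw": 0}, {"translation": [-1.8, -0.05, 0], "yaw": 0}, {"translation": [-1.8, -0.05, 0.8], "yaw": 0}, {"translation": [-1.8, -0.05, 1.4], "yaw": 0}, {"translation": [-1.8, -0.05, 1.8], "yaw": 0}, {"translation": [-1.8, -0.05, 2.1], "yaw": 0}, {"translation": [-1.8, -0.05, 2.35], "yaw": 0}, {"translation": [-1.8, -0.05, 2.5], "yaw": 0}, {"translation": [-1.8, -0.05, 2.5], "yaw": 0}, {"translation": [-1.8, -0.05, 2.5], "yaw": 0}]'

```text
time: 9.48
ee_pos: [530.2, 176.2, 37.5]
ee_rot: [0.0, 0.989, -0.145, 0.0]
contact_force: [-14.5, -5.8, 42.2]
grip_width: 0.006
grasp_force: 20.6
```

At the stop with 42 N, so the bar key is fully in. Now I'll lift well clear.

>>> apply_moves --plan '[{"translation": [0, 0, -0.5], "yaw": 0}, {"translation": [0, 0, -1.5], "yaw": 0}, {"translation": [0, 0, -4], "yaw": 0}, {"translation": [0, 0, -9], "yaw": 0}, {"translation": [0, 0, -15], "yaw": 0}, {"translation": [0, 0, -20], "yaw": 0}, {"translation": [0, 6, -20], "yaw": 0}, {"translation": [0, 12, -20], "yaw": 0}, {"translation": [0, 18, -20], "yaw": 0}, {"translation": [0, 24, -20], "yaw": 0}, {"translation": [0, 30, -20], "yaw": 0}, {"translation": [0, 36, -20], "yaw": 0}, {"translation": [0, 36, -20], "yaw": 0}, {"translation": [0, 36, -20], "yaw": 0}]'

```text
time: 11.22
ee_pos: [426.9, -168.2, 236.0]
ee_rot: [-0.0, 0.989, -0.145, 0.0]
contact_force: [-0.6, 0.0, 0.9]
grip_width: -0.002
grasp_force: 0.0
```

Run:
```python
from station import vision
from h import go
import cv2,numpy as np
go()
v,u=np.mgrid[:400,:640]
ex=np.array([.9585,-.285]);ey=np.array([.285,.9585]); ims=[]
for n in("top","side"):
    z=np.load(n+".npz"); p,d=vision.camera(n)
    ims.append(cv2.resize((p[120:290,230:400] if n=="top" else p[150:290,220:390])[:,:,::-1],(400,400)))
    for nm,D in (("before",z["d"]),("now",d)):
        P=((np.linalg.solve(z["K"],np.stack([u.ravel(),v.ravel(),np.ones(u.size)]))*D.ravel()).T@z["T"][:3,:3].T+z["T"][:3,3])
        f=lambda c,hx,hy:(lambda q:np.median(P[(abs(q@ex)<hx)&(abs(q@ey)<hy)&(D.ravel()>0),2]).round(1))(P[:,:2]-c)
        r=np.array([563.7,289])
        print(n,nm,"rocker",[f(r+x*ex,3,9) for x in(-22,-16,-10,10,16,22)],"sq",f([547,233],9,9),"bar",f([530,177],18,4),"round",f([513.5,121],8,8))
cv2.imwrite("pics/c5.png",np.hstack(ims))
```

```text
t 11.225 pos [ 426.9 -168.2  236. ] xaxis [ 0.958 -0.287  0.   ] z [ 0.  0. -1.] F [-0.6  0.   0.9] w -0.0
yaw needed -0.002
top before rocker [np.float64(45.7), np.float64(43.3), np.float64(42.1), np.float64(39.1), np.float64(39.4), np.float64(39.1)] sq 41.6 bar 42.1 round 42.2
top now rocker [np.float64(38.8), np.float64(39.2), np.float64(38.9), np.float64(41.6), np.float64(43.9), np.float64(45.5)] sq 37.2 bar 42.3 round 42.2
side before rocker [np.float64(47.1), np.float64(45.2), np.float64(43.8), np.float64(41.9), np.float64(41.4), np.float64(41.8)] sq 44.1 bar 43.9 round 44.1
side now rocker [np.float64(nan), np.float64(nan), np.float64(nan), np.float64(nan), np.float64(nan), np.float64(nan)] sq nan bar nan round 44.3
  return _methods._mean(a, axis=axis, dtype=dtype,
  ret = ret.dtype.type(ret / rcount)
```

View pics/c5.png

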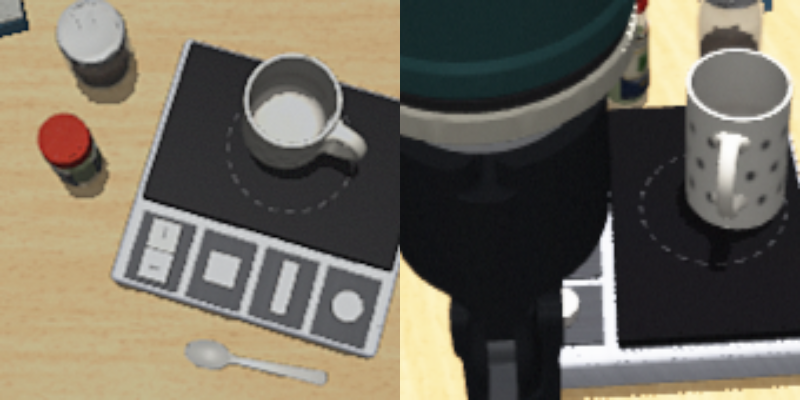

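The top view shows the rocker now tilted the mirror way (near face level, far face up), the square key 4.5–5 mm lower, and the bar and round keys up. The mug, jars and spoon appear undisturbed.

```bash
python3 -c "
from station import robot
print(robot.job_done())"
```

```text
the job is handed in; nothing more can be done
None
```

The job is handed in: rocker switched on, square key pressed and staying in, and bar key pressed and back up, in that order; the round key was not pressed, and the mug, jars and spoon look unmoved in the last pictures.

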